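# Box the canister up and take off its cap of unknown thread

### The arm

A 7-joint arm with a two-finger parallel gripper is mounted at the origin on a cart in front of the work surface, level with it; the furniture and walls round the work are solid. World frame = base frame: x ahead of the robot, y to its left, z up, the work surface at z = 0. Lengths are in m, angles in rad, forces in N, time in s.
With the tool pointing down it reaches from about 0.425 to 0.875 m from the base axis. Payload 4.7 kg.
Tool frame: the origin (TCP) lies between the finger pads; the fingertips stand 8 mm ahead of it and the grasp point (between the pads) lies 11 mm behind it; z points along the fingers, y is the line along which they close (so a half turn about z gives the same grasp; the last joint's range is limited). The gripper opens to 87 mm and grips with 3 to 60 N. Pads are 19 mm wide; open, the fingers measure 117 mm over their backs; the gripper's body (75 mm by 190 mm) begins 51 mm behind the grasp point.
Start: joints at [-1.201, 0.321, -0.07, 1.45, 0.023, 1.371, -0.057], TCP at [0.226, 0.609, 0.231] pointing down, gripper open.
Joint ranges: [-2.86, 2.86], [-0.3, 2.09], [-1.38, 1.24], [0.06, 2.45], [-1.56, 4.7], [0.09, 2.05], [-2.69, 2.69]. Speed limits (rad/s): [2.57, 2.57, 3.14, 3.14, 3.14, 3.14, 3.14].

### API

Orientations are given as a unit quaternion [x, y, z, w].
In Python, from workcell import robot gives the robot as it stands.
- The arm moves only by the shell command python3 -m pendant 'ROWS' [FORCE]. ROWS is JSON, a list of rows, each an object of numbers: "tx", "ty", "tz": the shift along the tool's x, y, z scaled (see below); "rx", "ry", "rz": the turn, a rotation vector about the tool's x, y, z scaled (see below); "grip": the closure, from 0 (fully open) to 1 (shut). A call has 1 to 12 rows; each row is the pose to reach, as a shift and turn from the pose commanded when the call began, along the tool's axes at that moment; what a row does not reach only later rows make up. The controller multiplies each number of a shift by 0.2 m and each number of a turn by pi/2 rad. A row lasts 1/8 s, in which the tool goes at most 62.5 mm and 10.7 degrees, less where a joint would pass 70% of its speed; a pose out of reach is approached as far as the arm can. A call with a number of a shift or a turn outside -1 to 1 is refused whole. A call with a gripper value outside its range is refused whole. The fingers move at their own pace and stop on an object; FORCE is the grip in N (left out, the last holds). Time passes only in rows, so rows that repeat a pose let the fingers close. It gives the time, the measured TCP pose, the force, the opening and the grip force at its end, in the units of the state.
- robot.state(): the state, without advancing time (a new reading comes with each control period).
- robot.capture(name): name is "scene" or "top" or "wrist"; returns the picture (400x640x3 uint8, red, green, blue); there is no depth.
- robot.camera_model(name): a dict with "camera_matrix" (3x3 intrinsics, pixels), "world_from_camera" (4x4, takes a point from camera to world coordinates); the wrist camera has in their place "T_tool_cam" (4x4, takes a point from camera to tool coordinates, whose origin is the TCP and whose axes are the flange's). Camera axes: x right, y down, z forward; pixel columns grow to the right and rows downward; lengths in m; the calibration is good to about 2 mm. A picture is of the moment at which its call begins: read the wrist's pose just before it. camera_model takes no time and is no camera call.
- robot.sign_off(): hands the job in; it is judged then, once.
Trained networks look in the newest picture that a camera, given by its name, has taken for a name from the list of things; names that differ only in an ending like _2 or _b are one class to them, and where a whole thing is asked for, a point or a joint stands for the part that bears it (a point fixed in the world has none). Each returns a list of dicts, best first, with "p" (0 to 1); they miss things now and then, are a little off and sometimes report something else, mostly with a low value. They report only what shows in the picture. A call takes as long as a camera call. They do not tell look-alikes from the thing itself.
- robot.regions_of(camera, query): "region" (400x640 bool, what is visible of it).
- robot.pinpoint(camera, query): "location" ([x, y, z] in m, in world coordinates, good to about 4 mm: a listed point, or the origin of a listed thing).
The state is a dict: "time_s": time; "q": joint angles; "qd": joint speeds; "joint_efforts": joint torques, N m; "tcp_pos": TCP position; "tool_rot": TCP orientation; "force": force on the tool from outside, world axes, zero at the start; "torque": the same for the moment, N m; "width": finger opening in m; "gripper_force": force on a finger pad.
Only numpy, scipy, OpenCV 4.12 (cv2) and the standard library are available. Lean on these libraries where they do the work, as an engineer would, in place of code of your own. Each camera call takes 0.05 s, during which the arm holds its last target. There are 200 camera calls.

### The job

Get the boxed canister ready for its pump: fold the carton's flaps down closed round its neck, first the left one and then the right one that laps over it, leaving its cap on until both are down. Then unscrew the cap of the canister in the carton - its thread may be right-hand or left-hand, so find out by trying both ways - and lift it straight off; finish while holding the cap upright in the gripper, clear above the neck by about a hand's breadth (at least 5 cm), with both flaps still down. Leave the other canister's cap on, and do not knock over the glue bottle.

Things in the scene. Friction and masses are not known exactly. Their poses are not given: they have to be found in the camera images.
- carton: open cardboard box, 170 mm along its x, 200 mm along its y, walls 120 mm high and 4 mm thick, does not move; origin at the centre of its underside on the bench; x away from the robot, y to the left, turned up to 0.25 rad about z. (A wall stands close at the right of the robot where the arm starts: move ahead and to the left, clear of it, before turning the wrist.)
- flap_in (a joint): left (carton +y), inner flap of the carton, cardboard 4 mm thick, 158 mm along the hinge, 112 mm deep, with a 60 mm wide notch for the cap in the middle of its free edge that leaves 70 mm of board next to the hinge. 0 is closed (level over the box), 1.57 upright, more leans outward; starts at 1.4 to 1.95, stays where it is left, a push of 1 to 2 N from outside moves it
- flap_in_hinge (a point): middle of the left flap's hinge line, on the top edge of the carton's left wall (carton y = +100 mm, 120 mm above the bench); the hinge runs along the carton's x
- flap_in_push (a point): point on the left flap's outer face (its upper face once closed), 45 mm from the hinge, midway along it; a good place to push
- flap_out (a joint): right (carton -y), outer flap of the carton, cardboard 4 mm thick, 168 mm along the hinge, 112 mm deep, with a 60 mm wide notch for the cap in the middle of its free edge that leaves 70 mm of board next to the hinge. 0 is closed (level over the box), 1.57 upright, more leans outward; starts at 1.4 to 1.95, stays where it is left, a push of 1 to 2 N from outside moves it
- flap_out_hinge (a point): middle of the right flap's hinge line, over the carton's right wall (carton y = -100 mm, 124.5 mm above the bench)
- flap_out_push (a point): point on the right flap's outer face (its upper face once closed), 45 mm from the hinge, midway along it; a good place to push
- canister_a: plain round pale aluminium canister, 120 mm diameter, its shoulders rising to a collar 52 mm in diameter, 135 mm high, on which the cap sits; full, does not move; origin at the centre of its base on the bench. One of canister_a and canister_b stands in the middle of the carton, the other alone on the bench to its left
- canister_b: as canister_a: plain round pale aluminium canister, 120 mm diameter, its shoulders rising to a collar 52 mm in diameter, 135 mm high, on which the cap sits; full, does not move; origin at the centre of its base on the bench. One of canister_a and canister_b stands in the middle of the carton, the other alone on the bench to its left
- cap_a: cap on canister_a: ribbed round black cap, 44 mm diameter, 32 mm tall, 0.05 kg; origin at the centre of its underside, z out of its top. Seated, its underside is 135 mm above the canister's base, its top 167 mm. Grip it across its diameter on its top 20 mm; 10 to 20 N is ample, and slips round harmlessly when the cap is at a stop
- cap_b: cap on canister_b, the same in looks, size and frame as cap_a
- canister_a_neck (a point): centre of the top of canister_a's neck, hidden in its cap, 145 mm above the canister's base. Its coarse thread is two lugs under a flange: the tight cap cannot be lifted; turned one way it hits a stop within 0.25 rad, turned the other way it turns easily without rising, is free to lift from 0.8 to 1.3 rad (best 1.05) and hits a stop beyond. Which way loosens cannot be seen
- canister_b_neck (a point): the same point of canister_b; its cap is held in the same way, but its thread is of the opposite hand
- glue_bottle: blue glue bottle with a dark cap, 46 x 76 mm, 196 mm tall, loose, standing behind the carton; origin at the centre of its base
Not all that is in view belongs to the job. Leave any blue or turquoise look-alike of the cap_b alone.

How it is judged:
On the way, in this order (a step that is already met when the one before it is completed fails the run):
1. the left flap is folded down, the cap still on (value of joint flap_in below 0.12 rad and ((horizontal distance between canister_a and carton below 0.03 m and z of cap_a in the frame of canister_a below 0.145 m) or (horizontal distance between canister_b and carton below 0.03 m and z of cap_b in the frame of canister_b below 0.145 m))), for 0.2 s.
2. the right flap is folded down over it, the cap still on (all of step 1 and value of joint flap_out below 0.12 rad), for 0.2 s.
At the end, for the whole second after the job is handed in: both flaps are within 0.12 rad of closed; the cap of the canister in the carton is gripped by the fingers (over 1 N), at least 50 mm above its seat, within 0.5 rad of upright, still (under 0.05 m/s) and touching neither canister nor carton (((horizontal distance between canister_a and carton below 0.03 m and value of joint each of flap_in, flap_out below 0.12 rad and z of cap_a in the frame of canister_a above 0.185 m and contact force between cap_a and the fingers above 1 N and angle between cap_a's own z axis and vertical below 0.5 rad and contact force between cap_a and canister_a below 0.2 N and contact force between cap_a and carton below 0.2 N and linear speed of cap_a below 0.05 m/s) or (horizontal distance between canister_b and carton below 0.03 m and value of joint each of flap_in, flap_out below 0.12 rad and z of cap_b in the frame of canister_b above 0.185 m and contact force between cap_b and the fingers above 1 N and angle between cap_b's own z axis and vertical below 0.5 rad and contact force between cap_b and canister_b below 0.2 N and contact force between cap_b and carton below 0.2 N and linear speed of cap_b below 0.05 m/s))); the arm keeps its last pose, push and grip.
It fails at once if the cap of the other canister is lifted ((horizontal distance between canister_a and carton above 0.03 m and z of cap_a in the frame of canister_a above 0.15 m) or (horizontal distance between canister_b and carton above 0.03 m and z of cap_b in the frame of canister_b above 0.15 m)).
It fails at once if the glue bottle is knocked over (angle between glue_bottle's own z axis and vertical above 0.6 rad).
It also fails if it takes over 62 s, if anything falls off the work surface, if the arm or the gripper's body presses on something with over 40 N, if the wrist force passes 120 N, or if a joint passes its speed limit or range.

## Working session

There is one attempt and no reset: what is moved stays moved. The work goes in short steps, Python scripts to look and compute and a shell command to move; the robot and the scene stay as the last step left them, time stands still between calls to the robot, and variables do not carry over. Pictures are saved under pics/ and viewed, at most 10 in all, crops included, and the job is handed in when it is done.

```bash
mkdir -p pics; ls
python3 - <<'E'
from workcell import robot
import cv2
s=robot.state();print({k:s[k] for k in('time_s','tcp_pos','tool_rot','width','force')})
for c in('scene','top'):
    cv2.imwrite(f'pics/{c}0.png',robot.capture(c)[:,:,::-1])
    for n in('carton','canister_a','cap_a','canister_a_neck','flap_in_hinge','flap_in_push','flap_out_hinge','flap_out_push','glue_bottle'):
        print(c,n,[(round(d['p'],2),[round(float(v),3) for v in d['location']]) for d in robot.pinpoint(c,n)][:4])
E
```

```text
pics
{'time_s': 0.0, 'tcp_pos': array([0.22627896, 0.60876891, 0.22943945]), 'tool_rot': array([ 1.76927113e-01,  9.84223486e-01, -9.55402778e-04, -1.18302464e-04]), 'width': 0.0874022743496497, 'force': array([ 0.17711608, -0.01338446,  1.2750845 ])}
scene carton [(0.81, [0.493, 0.127, -0.0])]
scene canister_a [(0.94, [0.517, 0.437, -0.0]), (0.79, [0.495, 0.124, 0.002])]
scene cap_a [(0.89, [0.496, 0.126, 0.137]), (0.87, [0.484, -0.04, -0.0]), (0.55, [0.489, 0.291, -0.0])]
scene canister_a_neck [(0.79, [0.517, 0.432, 0.148])]
scene flap_in_hinge [(0.82, [0.486, 0.223, 0.122])]
scene flap_in_push [(0.64, [0.489, 0.22, 0.166])]
scene flap_out_hinge []
scene flap_out_push [(0.7, [0.497, 0.005, 0.164]), (0.34, [0.493, 0.128, 0.136])]
scene glue_bottle [(0.88, [0.731, 0.242, -0.002])]
top carton []
top canister_a [(0.83, [0.496, 0.125, -0.004]), (0.79, [0.516, 0.439, 0.002])]
top cap_a [(0.78, [0.514, 0.431, 0.129]), (0.73, [0.491, 0.292, -0.002]), (0.51, [0.496, 0.128, 0.13]), (0.39, [0.482, -0.047, -0.004])]
top canister_a_neck [(0.96, [0.517, 0.433, 0.147])]
top flap_in_hinge [(0.82, [0.492, 0.227, 0.123])]
top flap_in_push [(0.8, [0.492, 0.223, 0.165])]
top flap_out_hinge [(0.85, [0.495, 0.021, 0.125])]
top flap_out_push [(0.84, [0.495, 0.004, 0.167])]
top glue_bottle [(0.65, [0.734, 0.247, -0.003])]
```

View pics/scene0.png

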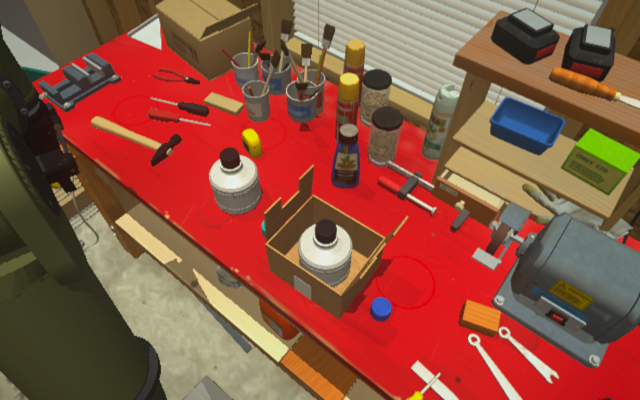

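View pics/top0.png

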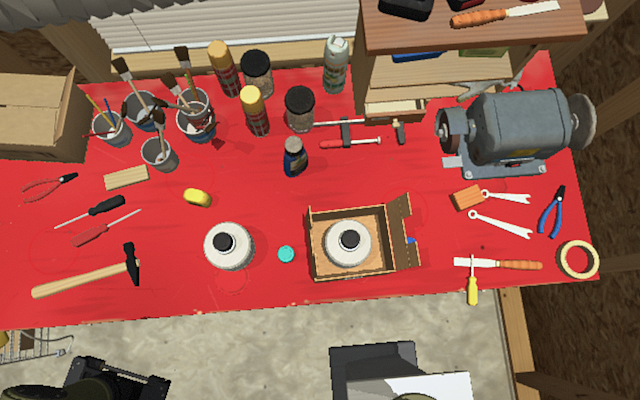

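The scene shows the black-capped canister in the carton at pixel (325,250) and the other canister at (234,182). The glue bottle is at (346,155), with blue and turquoise decoys beside the carton. The top view puts the carton at (350,240), with the left flap near upright and the right flap leaning outward at (405,230). The networks agree with both pictures.

```bash
cat > h.py <<'E'
import sys,numpy as np
from scipy.spatial.transform import Rotation as R
from workcell import robot
def show():
    s=robot.state();r=R.from_quat(s['tool_rot']);m=r.as_matrix()
    print('t',round(s['time_s'],2),'tcp',np.round(s['tcp_pos'],4),'F',np.round(s['force'],1),'T',np.round(s['torque'],2),'w',round(s['width'],4),'gf',round(s['gripper_force'],1),'yawY',round(np.arctan2(m[1,1],m[0,1]),3),'q',np.round(s['q'],2))
    return s,r
def plan(p,yaw,r0=None,p0=None):
    "tool row for world TCP p, pointing down, tool y axis at yaw"
    s,r=show()
    d=r.inv().apply(np.array(p)-s['tcp_pos'])/0.2
    y=[np.cos(yaw),np.sin(yaw),0];x=np.cross(y,[0,0,-1])
    g=R.from_matrix(np.array([x,y,[0,0,-1]]).T)
    print('row t',np.round(d,3),'r',np.round((r.inv()*g).as_rotvec()/(np.pi/2),3))
if __name__=='__main__':
    a=[float(v) for v in sys.argv[1:]]
    plan(a[:3],a[3]) if a else show()
E
python3 -m pendant '[{"tx":-0.92,"ty":0.03,"tz":-0.35},{"tx":-0.92,"ty":0.03,"tz":-0.35},{"tx":-0.92,"ty":0.03,"tz":-0.35},{"tx":-0.92,"ty":0.03,"tz":-0.35},{"tx":-0.92,"ty":0.03,"tz":-0.35}]'
python3 h.py 0.49 0.40 0.30 0
```

```text
t 1.0 tcp [0.2264 0.6093 0.2306] F [ 0.2 -1.3 -0.2] T [ 0.   -0.06 -0.  ] w 0.0871 gf 0.0 yawY 1.215 q [-1.2   0.32 -0.07  1.45  0.02  1.37 -0.06]
row t [-1.6   -0.522 -0.347] r [ 0.    -0.     0.773]$[0]: bad value
```

```bash
python3 -m pendant '[{"tx":-0.92,"ty":0.03,"tz":-0.35,"rx":0,"ry":0,"rz":0,"grip":0},{"tx":-0.92,"ty":0.03,"tz":-0.35,"rx":0,"ry":0,"rz":0,"grip":0},{"tx":-0.92,"ty":0.03,"tz":-0.35,"rx":0,"ry":0,"rz":0,"grip":0},{"tx":-0.92,"ty":0.03,"tz":-0.35,"rx":0,"ry":0,"rz":0,"grip":0},{"tx":-0.92,"ty":0.03,"tz":-0.35,"rx":0,"ry":0,"rz":0,"grip":0}]'
python3 h.py 0.49 0.40 0.30 0
```

```text
time_s: 1.62
tcp_pos: [0.4015, 0.5506, 0.3005]
tool_rot: [0.178, 0.984, 0.0, -0.0]
force: [-0.8, 0.6, -0.7]
width: 0.0871
gripper_force: 0.0
t 1.62 tcp [0.4015 0.5506 0.3005] F [-0.8  0.6 -0.7] T [0.03 0.07 0.04] w 0.0871 gf 0.0 yawY 1.214 q [-0.99  0.37  0.02  1.25 -0.01  1.52  0.24]
row t [-0.678 -0.551  0.002] r [ 0.    -0.     0.773]
```

```bash
python3 -m pendant '[{"tx":-0.83,"ty":-0.97,"tz":0,"rx":0,"ry":0,"rz":0.76,"grip":0},{"tx":-0.83,"ty":-0.97,"tz":0,"rx":0,"ry":0,"rz":0.76,"grip":0},{"tx":-0.83,"ty":-0.97,"tz":0,"rx":0,"ry":0,"rz":0.76,"grip":0},{"tx":-0.83,"ty":-0.97,"tz":0,"rx":0,"ry":0,"rz":0.76,"grip":0},{"tx":-0.83,"ty":-0.97,"tz":0,"rx":0,"ry":0,"rz":0.76,"grip":0},{"tx":-0.83,"ty":-0.97,"tz":0,"rx":0,"ry":0,"rz":0.76,"grip":0},{"tx":-0.83,"ty":-0.97,"tz":0,"rx":0,"ry":0,"rz":0.76,"grip":0},{"tx":-0.83,"ty":-0.97,"tz":0,"rx":0,"ry":0,"rz":0.76,"grip":0}]'
python3 h.py 0.492 0.26 0.19 0.02
```

```text
time_s: 2.62
tcp_pos: [0.487, 0.313, 0.2999]
tool_rot: [0.698, 0.716, -0.0, -0.001]
force: [0.4, 1.3, -0.4]
width: 0.0868
gripper_force: 0.0
t 2.62 tcp [0.487  0.313  0.2999] F [ 0.4  1.3 -0.4] T [-0.04  0.07  0.01] w 0.0868 gf 0.0 yawY 0.026 q [-0.84  0.14  0.25  1.53 -0.04  1.47 -0.56]
row t [-0.266  0.019  0.549] r [-0.001 -0.     0.004]
```

```bash
python3 -m pendant '[{"tx":-0.25,"ty":0.02,"tz":0.3,"rx":0,"ry":0,"rz":0,"grip":0},{"tx":-0.25,"ty":0.02,"tz":0.53,"rx":0,"ry":0,"rz":0,"grip":0},{"tx":-0.39,"ty":0.02,"tz":0.535,"rx":0,"ry":0,"rz":0,"grip":0},{"tx":-0.47,"ty":0.02,"tz":0.545,"rx":0,"ry":0,"rz":0,"grip":0},{"tx":-0.55,"ty":0.02,"tz":0.575,"rx":0,"ry":0,"rz":0,"grip":0},{"tx":-0.62,"ty":0.02,"tz":0.62,"rx":0,"ry":0,"rz":0,"grip":0},{"tx":-0.675,"ty":0.02,"tz":0.69,"rx":0,"ry":0,"rz":0,"grip":0},{"tx":-0.70,"ty":0.02,"tz":0.74,"rx":0,"ry":0,"rz":0,"grip":0},{"tx":-0.718,"ty":0.02,"tz":0.79,"rx":0,"ry":0,"rz":0,"grip":0},{"tx":-0.722,"ty":0.02,"tz":0.83,"rx":0,"ry":0,"rz":0,"grip":0},{"tx":-0.722,"ty":0.02,"tz":0.85,"rx":0,"ry":0,"rz":0,"grip":0},{"tx":-0.722,"ty":0.02,"tz":0.85,"rx":0,"ry":0,"rz":0,"grip":0}]'
python3 - <<'E'
from h import *
import cv2
show();cv2.imwrite('pics/s1.png',robot.capture('scene')[80:380,160:560,::-1])
E
```

```text
time_s: 4.12
tcp_pos: [0.4959, 0.1667, 0.1322]
tool_rot: [0.699, 0.715, -0.0, -0.0]
force: [-5.4, -2.5, 12.4]
width: 0.0871
gripper_force: 6.2
t 4.12 tcp [0.4959 0.1667 0.1322] F [-5.4 -2.5 12.4] T [-0.79  1.21  0.01] w 0.0871 gf 6.2 yawY 0.022 q [-0.69  0.13  0.34  1.9  -0.05  1.13 -0.31]
```

View pics/s1.png

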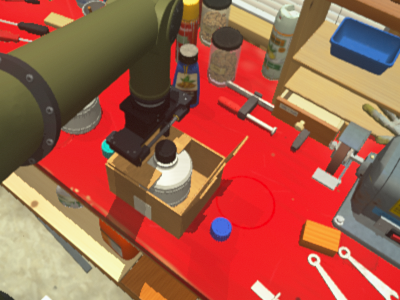

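The picture shows the left flap pressed level under the fingers at crop (150,150), next to the cap. The right flap at (230,160) is still up.

```bash
python3 -m pendant '[{"tx":0,"ty":0,"tz":-0.3,"rx":0,"ry":0,"rz":0,"grip":0},{"tx":0,"ty":0,"tz":-0.6,"rx":0,"ry":0,"rz":0,"grip":0},{"tx":0,"ty":0,"tz":-0.95,"rx":0,"ry":0,"rz":0,"grip":0},{"tx":-1,"ty":0,"tz":-0.95,"rx":0,"ry":0,"rz":0,"grip":0},{"tx":-1,"ty":0,"tz":-0.95,"rx":0,"ry":0,"rz":0,"grip":0},{"tx":-1,"ty":0,"tz":-0.95,"rx":0,"ry":0,"rz":0,"grip":0},{"tx":-1,"ty":0,"tz":-0.95,"rx":0,"ry":0,"rz":0,"grip":0}]'
python3 - <<'E'
from h import *
import cv2
plan([.495,-.08,.2],.02)
cv2.imwrite('pics/s2.png',robot.capture('scene')[80:380,160:560,::-1])
for c in('scene','top'):
    if c=='top':robot.capture(c)
    for n in('flap_in_push','flap_out_hinge','flap_out_push'):
        print(c,n,[(round(d['p'],2),np.round(d['location'],3)) for d in robot.pinpoint(c,n)][:2])
E
```

```text
time_s: 5.05
tcp_pos: [0.5002, -0.0381, 0.3211]
tool_rot: [0.702, 0.712, 0.0, 0.001]
force: [0.3, 0.8, -0.4]
width: 0.0872
gripper_force: 0.0
t 5.05 tcp [ 0.5002 -0.0381  0.3211] F [ 0.3  0.8 -0.4] T [-0.06  0.04 -0.01] w 0.0872 gf 0.0 yawY 0.014 q [-0.53 -0.05  0.53  1.68  0.03  1.5   0.02]
row t [-0.209 -0.029  0.606] r [ 0.001  0.    -0.004]
scene flap_in_push [(0.94, array([0.49 , 0.18 , 0.125]))]
scene flap_out_hinge [(0.31, array([0.495, 0.126, 0.134]))]
scene flap_out_push [(0.84, array([0.501, 0.004, 0.166]))]
top flap_in_push [(0.86, array([0.495, 0.177, 0.122]))]
top flap_out_hinge [(0.72, array([0.496, 0.023, 0.123]))]
top flap_out_push [(0.68, array([0.498, 0.004, 0.166])), (0.56, array([0.514, 0.433, 0.133]))]
```

View pics/s2.png

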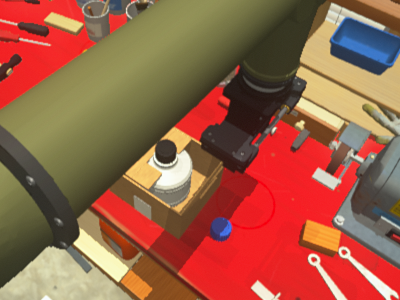

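Both cameras and the picture show the left flap level (push point at z 0.123). The right flap is still up at crop (215,190).

```bash
python3 -m pendant '[{"tx":-0.13,"ty":-0.02,"tz":0.25,"rx":0,"ry":0,"rz":0,"grip":0},{"tx":-0.13,"ty":-0.02,"tz":0.5,"rx":0,"ry":0,"rz":0,"grip":0},{"tx":-0.1,"ty":-0.02,"tz":0.61,"rx":0,"ry":0,"rz":0,"grip":0},{"tx":0.08,"ty":-0.02,"tz":0.615,"rx":0,"ry":0,"rz":0,"grip":0},{"tx":0.22,"ty":-0.02,"tz":0.62,"rx":0,"ry":0,"rz":0,"grip":0},{"tx":0.33,"ty":-0.02,"tz":0.625,"rx":0,"ry":0,"rz":0,"grip":0},{"tx":0.41,"ty":-0.02,"tz":0.655,"rx":0,"ry":0,"rz":0,"grip":0},{"tx":0.478,"ty":-0.02,"tz":0.705,"rx":0,"ry":0,"rz":0,"grip":0},{"tx":0.533,"ty":-0.02,"tz":0.77,"rx":0,"ry":0,"rz":0,"grip":0},{"tx":0.565,"ty":-0.02,"tz":0.85,"rx":0,"ry":0,"rz":0,"grip":0},{"tx":0.58,"ty":-0.02,"tz":0.91,"rx":0,"ry":0,"rz":0,"grip":0},{"tx":0.58,"ty":-0.02,"tz":0.935,"rx":0,"ry":0,"rz":0,"grip":0}]'
python3 -m pendant '[{"tx":0,"ty":0,"tz":0,"rx":0,"ry":0,"rz":0,"grip":0},{"tx":0,"ty":0,"tz":0.01,"rx":0,"ry":0,"rz":0,"grip":0}]'
python3 h.py
```

```text
time_s: 6.95
tcp_pos: [0.4938, 0.0829, 0.1361]
tool_rot: [0.7, 0.714, -0.0, -0.001]
force: [-15.6, -1.9, 42.2]
width: 0.0868
gripper_force: 21.2
time_s: 7.2
tcp_pos: [0.4938, 0.0829, 0.1361]
tool_rot: [0.7, 0.714, 0.001, -0.001]
force: [-17.1, -2.4, 42.1]
width: 0.0871
gripper_force: 21.0
t 7.2 tcp [0.4938 0.0829 0.1361] F [-17.1  -2.4  42.1] T [-0.69  3.78 -0.22] w 0.0871 gf 21.0 yawY 0.02 q [-0.63  0.07  0.43  1.95 -0.04  1.13 -0.16]
```

```bash
python3 -m pendant '[{"tx":0,"ty":0,"tz":-0.25,"rx":0,"ry":0,"rz":0,"grip":0},{"tx":0,"ty":0,"tz":-0.5,"rx":0,"ry":0,"rz":0,"grip":0},{"tx":0.2,"ty":0,"tz":-0.7,"rx":0,"ry":0,"rz":0,"grip":0},{"tx":0.22,"ty":0,"tz":-0.7,"rx":0,"ry":0,"rz":0,"grip":0},{"tx":0.22,"ty":0,"tz":-0.7,"rx":0,"ry":0,"rz":0,"grip":0}]'
python3 - <<'E'
from h import *
import cv2
im=robot.capture('wrist');cv2.imwrite('pics/w3.png',im[:,:,::-1])
cv2.imwrite('pics/s3.png',robot.capture('scene')[80:380,160:560,::-1])
robot.capture('top')
for c in('wrist','scene','top'):
    for n in('cap_a','canister_a','flap_in_push','flap_out_push'):
        print(c,n,[(round(d['p'],2),np.round(d['location'],3)) for d in robot.pinpoint(c,n)][:4])
plan([.4957,.126,.165],.02)
E
```

```text
time_s: 7.82
tcp_pos: [0.4926, 0.1263, 0.2704]
tool_rot: [0.7, 0.715, -0.001, -0.0]
force: [0.0, -0.4, -0.1]
width: 0.0869
gripper_force: 0.0
wrist cap_a [(0.95, array([0.495, 0.126, 0.135])), (0.85, array([ 0.482, -0.041,  0.001])), (0.77, array([ 0.49 ,  0.29 , -0.003]))]
wrist canister_a [(0.81, array([ 0.497,  0.127, -0.002]))]
wrist flap_in_push [(0.81, array([0.49 , 0.177, 0.122]))]
wrist flap_out_push [(0.56, array([0.496, 0.065, 0.127]))]
scene cap_a [(0.91, array([0.494, 0.123, 0.134])), (0.78, array([ 0.488,  0.294, -0.002])), (0.65, array([ 0.483, -0.037, -0.003])), (0.17, array([0.489, 0.179, 0.125]))]
scene canister_a [(0.77, array([ 0.517,  0.434, -0.004])), (0.63, array([0.498, 0.122, 0.004]))]
scene flap_in_push [(0.76, array([0.488, 0.177, 0.126])), (0.26, array([0.49 , 0.225, 0.121]))]
scene flap_out_push []
top cap_a [(0.85, array([0.513, 0.43 , 0.133])), (0.74, array([0.494, 0.123, 0.003])), (0.61, array([ 0.488,  0.29 , -0.   ])), (0.45, array([0.497, 0.125, 0.129]))]
top canister_a [(0.93, array([0.515, 0.437, 0.003])), (0.67, array([ 0.497,  0.125, -0.002]))]
top flap_in_push [(0.28, array([0.493, 0.124, 0.143]))]
top flap_out_push [(0.27, array([ 0.496,  0.123, -0.004]))]
t 8.57 tcp [0.493  0.1268 0.2716] F [1.3 0.3 1.3] T [-0.07  0.08  0.02] w 0.0871 gf 0.0 yawY 0.021 q [-0.69 -0.01  0.39  1.74  0.    1.4  -0.28]
row t [-0.004  0.013  0.533] r [ 0.    -0.     0.001]
```

View pics/w3.png

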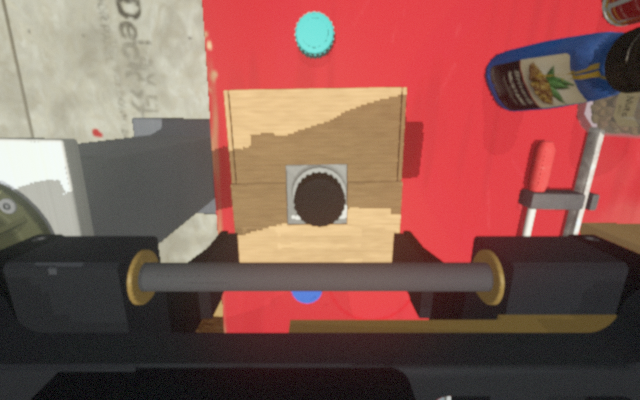

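View pics/s3.png

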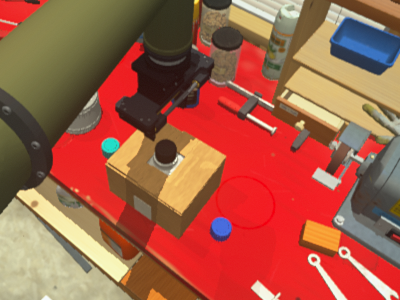

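Both pictures show the two flaps level round the neck, with the black cap free at wrist (320,198). The measurements agree on about (0.4955, 0.125).

```bash
python3 -m pendant '[{"tx":-0.008,"ty":0.013,"tz":0.2,"rx":0,"ry":0,"rz":0,"grip":0},{"tx":-0.008,"ty":0.013,"tz":0.4,"rx":0,"ry":0,"rz":0,"grip":0},{"tx":-0.008,"ty":0.013,"tz":0.575,"rx":0,"ry":0,"rz":0,"grip":0},{"tx":-0.008,"ty":0.013,"tz":0.575,"rx":0,"ry":0,"rz":0,"grip":0},{"tx":-0.008,"ty":0.013,"tz":0.575,"rx":0,"ry":0,"rz":0,"grip":1},{"tx":-0.008,"ty":0.013,"tz":0.575,"rx":0,"ry":0,"rz":0,"grip":1},{"tx":-0.008,"ty":0.013,"tz":0.575,"rx":0,"ry":0,"rz":0,"grip":1},{"tx":-0.008,"ty":0.013,"tz":0.575,"rx":0,"ry":0,"rz":0,"grip":1},{"tx":-0.008,"ty":0.013,"tz":0.575,"rx":0,"ry":0,"rz":0,"grip":1},{"tx":-0.008,"ty":0.013,"tz":0.575,"rx":0,"ry":0,"rz":0,"grip":1}]' 15
python3 h.py
```

```text
time_s: 9.82
tcp_pos: [0.4957, 0.1253, 0.1567]
tool_rot: [0.7, 0.715, 0.0, 0.0]
force: [-0.2, 0.3, 1.2]
width: 0.0433
gripper_force: 15.0
t 9.82 tcp [0.4957 0.1253 0.1567] F [-0.2  0.3  1.2] T [-0.14  0.12  0.01] w 0.0433 gf 15.0 yawY 0.021 q [-0.68  0.07  0.39  1.9  -0.03  1.17 -0.25]
```

Gripped centrally. First I turn about tool +z by 0.44 rad, which is clockwise from above.

```bash
python3 -m pendant '[{"tx":0,"ty":0,"tz":0,"rx":0,"ry":0,"rz":0.07,"grip":1},{"tx":0,"ty":0,"tz":0,"rx":0,"ry":0,"rz":0.14,"grip":1}]'
python3 h.py
python3 -m pendant '[{"tx":0,"ty":0,"tz":0,"rx":0,"ry":0,"rz":0.07,"grip":1},{"tx":0,"ty":0,"tz":0,"rx":0,"ry":0,"rz":0.14,"grip":1}]'
python3 h.py
```

```text
time_s: 10.07
tcp_pos: [0.4958, 0.1254, 0.1568]
tool_rot: [0.774, 0.633, 0.0, 0.0]
force: [-0.1, -0.2, 1.1]
width: 0.0435
gripper_force: 15.0
t 10.07 tcp [0.4958 0.1254 0.1568] F [-0.1 -0.2  1.1] T [-0.23  0.07  0.45] w 0.0435 gf 15.0 yawY -0.201 q [-0.68  0.07  0.4   1.9  -0.03  1.17 -0.47]
time_s: 10.32
tcp_pos: [0.4957, 0.1254, 0.1568]
tool_rot: [0.839, 0.544, 0.0, 0.0]
force: [-1.3, -0.1, 1.4]
width: 0.0438
gripper_force: 15.0
t 10.32 tcp [0.4957 0.1254 0.1568] F [-1.3 -0.1  1.4] T [-0.12  0.13  0.46] w 0.0438 gf 15.0 yawY -0.421 q [-0.69  0.07  0.41  1.9  -0.03  1.17 -0.69]
```

Torque is saturated at 0.45 N m, so the cap is slipping at a stop. I reverse.

```bash
python3 -m pendant '[{"tx":0,"ty":0,"tz":0,"rx":0,"ry":0,"rz":-0.07,"grip":1},{"tx":0,"ty":0,"tz":0,"rx":0,"ry":0,"rz":-0.14,"grip":1},{"tx":0,"ty":0,"tz":0,"rx":0,"ry":0,"rz":-0.21,"grip":1},{"tx":0,"ty":0,"tz":0,"rx":0,"ry":0,"rz":-0.28,"grip":1}]'
python3 h.py
python3 -m pendant '[{"tx":0,"ty":0,"tz":0,"rx":0,"ry":0,"rz":-0.08,"grip":1},{"tx":0,"ty":0,"tz":0,"rx":0,"ry":0,"rz":-0.16,"grip":1},{"tx":0,"ty":0,"tz":0,"rx":0,"ry":0,"rz":-0.24,"grip":1}]'
python3 h.py
```

```text
time_s: 10.82
tcp_pos: [0.4958, 0.1253, 0.1568]
tool_rot: [0.698, 0.716, 0.0, 0.0]
force: [0.3, 0.6, 1.4]
width: 0.0433
gripper_force: 15.0
t 10.82 tcp [0.4958 0.1253 0.1568] F [0.3 0.6 1.4] T [-0.03  0.06  0.01] w 0.0433 gf 15.0 yawY 0.025 q [-0.68  0.07  0.39  1.9  -0.03  1.17 -0.25]
time_s: 11.2
tcp_pos: [0.4958, 0.1253, 0.1568]
tool_rot: [0.552, 0.834, 0.0, 0.0]
force: [1.7, 0.1, 0.9]
width: 0.0436
gripper_force: 15.0
t 11.2 tcp [0.4958 0.1253 0.1568] F [1.7 0.1 0.9] T [-0.11  0.06  0.01] w 0.0436 gf 15.0 yawY 0.402 q [-0.66  0.07  0.38  1.9  -0.03  1.17  0.13]
```

```bash
python3 -m pendant '[{"tx":0,"ty":0,"tz":0,"rx":0,"ry":0,"rz":-0.08,"grip":1},{"tx":0,"ty":0,"tz":0,"rx":0,"ry":0,"rz":-0.16,"grip":1},{"tx":0,"ty":0,"tz":0,"rx":0,"ry":0,"rz":-0.24,"grip":1},{"tx":0,"ty":0,"tz":0,"rx":0,"ry":0,"rz":-0.24,"grip":1},{"tx":0,"ty":0,"tz":-0.03,"rx":0,"ry":0,"rz":-0.24,"grip":1},{"tx":0,"ty":0,"tz":-0.06,"rx":0,"ry":0,"rz":-0.24,"grip":1}]'
python3 h.py
```

```text
time_s: 11.95
tcp_pos: [0.4955, 0.1252, 0.1689]
tool_rot: [0.388, 0.922, -0.0, -0.0]
force: [0.3, -0.2, -0.5]
width: 0.0435
gripper_force: 15.0
t 11.95 tcp [0.4955 0.1252 0.1689] F [ 0.3 -0.2 -0.5] T [-0.12 -0.03  0.  ] w 0.0435 gf 15.0 yawY 0.774 q [-0.65  0.06  0.36  1.89 -0.02  1.2   0.5 ]
```

Rising freely with no lift force, so I lift on to about 95 mm.

```bash
python3 -m pendant '[{"tx":0,"ty":0,"tz":-0.08,"rx":0,"ry":0,"rz":0,"grip":1},{"tx":0,"ty":0,"tz":-0.16,"rx":0,"ry":0,"rz":0,"grip":1},{"tx":0,"ty":0,"tz":-0.24,"rx":0,"ry":0,"rz":0,"grip":1},{"tx":0,"ty":0,"tz":-0.32,"rx":0,"ry":0,"rz":0,"grip":1},{"tx":0,"ty":0,"tz":-0.4,"rx":0,"ry":0,"rz":0,"grip":1},{"tx":0,"ty":0,"tz":-0.42,"rx":0,"ry":0,"rz":0,"grip":1},{"tx":0,"ty":0,"tz":-0.42,"rx":0,"ry":0,"rz":0,"grip":1},{"tx":0,"ty":0,"tz":-0.42,"rx":0,"ry":0,"rz":0,"grip":1}]'
python3 - <<'E'
from h import *
import cv2
show();cv2.imwrite('pics/s4.png',robot.capture('scene')[80:380,160:560,::-1])
robot.capture('wrist');
for c in('scene','wrist'):
    for n in('cap_a','flap_in_push','flap_out_push'):
        print(c,n,[(round(d['p'],2),np.round(d['location'],3)) for d in robot.pinpoint(c,n)][:3])
E
```

```text
time_s: 12.95
tcp_pos: [0.4952, 0.1251, 0.2518]
tool_rot: [0.387, 0.922, -0.0, -0.0]
force: [-0.4, -0.0, -0.1]
width: 0.0438
gripper_force: 15.0
t 12.95 tcp [0.4952 0.1251 0.2518] F [-0.4 -0.  -0.1] T [-0.03 -0.02 -0.04] w 0.0438 gf 15.0 yawY 0.775 q [-0.66  0.01  0.36  1.77 -0.    1.37  0.48]
scene cap_a [(0.74, array([ 0.484, -0.04 , -0.001])), (0.62, array([0.489, 0.293, 0.002]))]
scene flap_in_push [(0.8, array([0.489, 0.176, 0.122]))]
scene flap_out_push [(0.82, array([0.499, 0.067, 0.126])), (0.53, array([0.494, 0.124, 0.146]))]
wrist cap_a [(0.68, array([0.494, 0.128, 0.234])), (0.64, array([ 0.487,  0.292, -0.002]))]
wrist flap_in_push [(0.7, array([0.493, 0.178, 0.121]))]
wrist flap_out_push [(0.63, array([0.498, 0.065, 0.127]))]
```

View pics/s4.png

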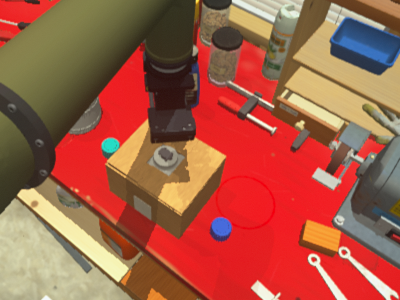

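The picture shows the bare neck at crop (168,158) and both flaps level. The wrist network places the cap in the gripper at z 0.234.

```bash
python3 -c "
from workcell import robot
print(robot.sign_off())"
```

```text
the job is handed in; nothing more can be done
None
```

Job handed in at about 13 s: both flaps are closed, left first then right, and the cap came loose anticlockwise seen from above (clockwise hit the stop) and is held upright about 95 mm above its seat; the other canister's cap and the glue bottle were not touched.

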